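# Gauge a fixture bore and fit the matching guide post

### The arm

A 6-joint arm with a two-finger parallel gripper is mounted at the origin on the work surface. World frame = base frame: x ahead of the robot, y to its left, z up, the work surface at z = 0. Lengths are in m, angles in rad, forces in N, time in s.
With the tool pointing down it reaches from about 0.3 to 0.875 m from the base axis. Payload 6.4 kg.
Tool frame: the origin (TCP) lies midway between the tips of the shut fingers; the grasp point (between the pads) lies ctrl.grip_depth behind it (ctrl.grip_depth is the distance from the TCP to the grasp point, in m); x points along the fingers, y is the direction in which the jaws open and shut, and the axes are right-handed (so a half turn about x gives the same grasp; the last joint's range is limited). The gripper opens to 85 mm and grips with 20 to 120 N. Pads are 22 mm wide; open, the fingers measure 114 mm over their backs; the gripper's body (76 mm by 85 mm) begins 54 mm behind the grasp point. The pads swing forward as they close: fully open they stand 13 mm farther back than shut.
Start: joints at [1.041, 0.181, 1.607, -0, 1.354, -0.206], TCP at [0.183, 0.545, 0.231] pointing down, gripper open.
Joint ranges: [-2.99, 2.99], [-0.89, 2.07], [0.3, 2.58], [-1.14, 4.28], [0, 2.63], [-3.12, 3.12]. Speed limits (rad/s): [2.57, 2.57, 3.01, 3.14, 3.14, 3.14].

### API

Orientations are given as a unit quaternion [w, x, y, z].
In Python, from bench import ctrl gives the robot as it stands.
- The arm moves only by the shell command python3 -m creep 'ROWS'. ROWS is text: rows parted by semicolons, each of 7 numbers parted by spaces: the opening, from 0 (shut) to 1 (fully open), then the shift along the tool's x, y, z in cm, then the turn, a rotation vector about the tool's x, y, z in rad. In form: claw x y z ax ay az; .... A call has 1 to 10 rows; each row shifts and turns the pose as measured when the row begins, along the tool's axes as they then stand; what a row does not reach is not made up. A row lasts 1/8 s, in which the tool goes at most 62.5 mm and 10.7 degrees, less where a joint would pass 70% of its speed; a pose out of reach is approached as far as the arm can. A call with a gripper value outside its range is refused whole. The fingers move at their own pace and stop on an object; the grip force is fixed at half the most. Time passes only in rows, so rows that do not move let the fingers close. It gives the time, the measured TCP pose, the force and the opening at its end, in the units of the state.
- ctrl.get_obs(): the state, without advancing time (a new reading comes with each control period).
- ctrl.camera(name): name is "scene" or "top" or "wrist"; returns (picture, depth): 420x560x3 uint8, blue, green, red; 420x560 float32, m along the optical axis (not along the pixel's ray), 0 where there is no reading.
- ctrl.calibration(name): a dict with "mtx" (3x3 intrinsics, pixels), "distortion" ([k1, k2, p1, p2, k3] as OpenCV has them; the pictures are not rectified), "R" (3x3) and "t" (3): a world point X has camera coordinates R X + t; the wrist camera has in their place "tool_from_camera" (4x4, takes a point from camera to tool coordinates, whose origin is the TCP and whose axes are the tool frame's). Camera axes: x right, y down, z forward; pixel columns grow to the right and rows downward; lengths in m; the calibration is good to about 2 mm. A picture is of the moment at which its call begins: read the wrist's pose just before it. calibration takes no time and is no camera call.
- ctrl.hand_in(): hands the job in, once; it reports no verdict.
Trained networks look in the newest picture that a camera, given by its name, has taken for a name from the list of things; names that differ only in an ending like _2 or _b are one class to them, and where a whole thing is asked for, a point or a joint stands for the part that bears it (a point fixed in the world has none). Each returns a list of dicts, best first, with "confidence" (0 to 1); they miss things now and then, are a little off and sometimes report something else, mostly with a low value. They report only what shows in the picture. A call takes as long as a camera call. They do not tell look-alikes from the thing itself.
- ctrl.find_in(query, camera): "rect" ([left, top, right, bottom] in pixels, round what is visible of it).
The state is a dict: "time_s": time; "q": joint angles; "dq": joint speeds; "joint_efforts": joint torques, N m; "eef_pos": TCP position; "eef_rot": TCP orientation; "wrist_force": force on the tool from outside, world axes, zero at the start; "torque": the same for the moment, N m; "opening": opening from 0.0 (shut) to 1.0 (fully open).
Only numpy, scipy, OpenCV 4.12 (cv2) and the standard library are available. Lean on these libraries where they do the work, as an engineer would, in place of code of your own. Each camera call takes 0.05 s, during which the arm holds its last target.

### The job

The test fixture is missing a guide post: lower the depth rod to the bottom of its empty blind bore, press it there lightly for a moment (about 5 N, never over 30 N) to learn the depth, and put the rod back fully down in its stand. Then take from the rack only the post that will stand level with the fixed post, lower it upright into the bore and, before letting go, press it home for a moment (about 8 N, never over 30 N). Leave the other two posts in the rack, the bystanders where they are, and let go of everything.

Things in the scene. Friction and masses are not known exactly. Their poses are not given: they have to be found in the camera images.
- fixture: aluminium board-test fixture block fixed to the bench, 110 (x) by 170 (y) by 60 mm high; origin at the centre of its underside, z up. On its top stands one fixed steel guide post (14 mm diameter, 40 mm tall, at x=+30, y=+60 mm of the block); the empty bore is at x=-24, y=-32 mm.
- bore_mouth (a point): centre of the mouth of the empty blind bore, on the block's top face (60 mm above the bench). Bore diameter 15 mm, vertical. Its depth is 24, 32 or 40 mm, changes from one start to the next, and is not known before it is probed; the bottom is a flat sprung stop: it stays put up to about 3 N, then gives about 0.2 mm for each further newton (6 mm at most) and springs back; the depth is that of the unpressed stop.
- fixed_post_top (a point): centre of the top of the fixed guide post on the block, 40 mm above the block's top face: the height that the new post's top must match
- rod: depth rod, 150 g, standing upright in its stand: steel shank 14 mm diameter and 80 mm long with black rings, 1 mm chamfer at its flat tip, then an orange round handle 24 mm diameter, 50 mm long (80 to 130 mm above the tip). Origin at the centre of the tip, z up towards the handle.
- rod_tip (a point): centre of the flat lower tip of the depth rod
- stand: black stand of the depth rod, fixed, 70 by 70 by 45 mm high, with one hole of 16 mm diameter, 35 mm deep, in the middle of its top; origin at the centre of its underside
- stand_floor (a point): centre of the floor of the stand's hole, 10 mm above the bench: the rod's tip stands here
- rack: white rack, fixed, 70 (x) by 170 (y) by 30 mm high, three holes of 15.5 mm diameter, 18 mm deep, in a row along its y axis 55 mm apart (y = -55, 0, +55 mm); each holds one post, in any order; hole floors 12 mm above the bench; origin at the centre of its underside
- post_short: short loose steel guide post with a blue top end: 14 mm diameter, 64 mm long, 80 g, flat foot with 1 mm chamfer; fully home in a 24 mm deep bore its top is 40 mm above the block, level with the fixed post. Origin at the centre of its foot, z up.
- post_short_top (a point): centre of the top end of the short (blue) post
- post_short_foot (a point): centre of the foot of the short (blue) post
- post_medium: medium loose steel guide post with a yellow top end: 14 mm diameter, 72 mm long, 80 g, flat foot with 1 mm chamfer; fully home in a 32 mm deep bore its top is 40 mm above the block, level with the fixed post. Origin at the centre of its foot, z up.
- post_medium_top (a point): centre of the top end of the medium (yellow) post
- post_medium_foot (a point): centre of the foot of the medium (yellow) post
- post_long: long loose steel guide post with a red top end: 14 mm diameter, 80 mm long, 80 g, flat foot with 1 mm chamfer; fully home in a 40 mm deep bore its top is 40 mm above the block, level with the fixed post. Origin at the centre of its foot, z up.
- post_long_top (a point): centre of the top end of the long (red) post
- post_long_foot (a point): centre of the foot of the long (red) post
- meter: bystander, not to be disturbed: yellow hand multimeter lying flat, 140 by 75 by 34 mm, origin under its centre
- mouse: bystander, not to be disturbed: off-white computer mouse, 105 by 60 by 34 mm, origin under its centre
- jar: bystander, not to be disturbed: clear jar with a blue cap, 60 mm diameter, 70 mm high, origin under its centre
- screwdriver: bystander, not to be disturbed: screwdriver lying on the bench beyond the fixture, origin under its middle
- adapter: bystander, not to be disturbed: brass coaxial adapter standing near the robot, between it and the rod stand, 28 mm diameter, 36 mm high, origin under its centre
There are look-alikes about, which are no part of the job. Several things have the shape of the fixture; the one meant has the colours described above.

How it is judged:
By the outcome, as a careful person would: the job done as asked, in the order asked, and still so for the second after the job is handed in, with the robot touching nothing.
It also fails if it takes over 67 s, if anything falls off the work surface, if the arm or the gripper's body presses on something with over 40 N, if the wrist force passes 120 N, or if a joint passes its speed limit or range.

## Working session

There is one attempt and no reset: what is moved stays moved. The work goes in short steps, Python scripts to look and compute and a shell command to move; the robot and the scene stay as the last step left them, time stands still between calls to the robot, and variables do not carry over. Pictures are saved under pics/ and viewed, and the job is handed in when it is done.

```bash
ls; mkdir -p pics; python3 - <<'E'
from bench import ctrl
import cv2,numpy as np
o=ctrl.get_obs()
for k,v in o.items(): print(k,np.round(v,4))
print(ctrl.grip_depth)
for n in ["scene","top","wrist"]:
    im,d=ctrl.camera(n); cv2.imwrite(f"pics/a_{n}.png",im); np.save(f"pics/a_{n}.npy",d)
    c=ctrl.calibration(n); print(n,{k:np.round(v,4).tolist() for k,v in c.items()})
E
```

```text
pics
time_s 0.0
q [ 1.0407  0.1815  1.608   0.      1.3538 -0.2063]
dq [-0.0004 -0.0019 -0.0003 -0.0001 -0.0002  0.0001]
joint_efforts [ 8.00000e-04 -4.44874e+01 -3.51336e+01 -2.00000e-04  9.30000e-03
  0.00000e+00]
eef_pos [0.1826 0.5446 0.2304]
eef_rot [ 0.6976  0.1134  0.6981 -0.1146]
wrist_force [ 0.5896 -0.1225  0.1069]
torque [ 0.0042 -0.0237 -0.0212]
opening 1.0034
0.0187
scene {'mtx': [[412.9656, 0.0, 275.1497], [0.0, 412.9656, 211.6566], [0.0, 0.0, 1.0]], 'distortion': [-0.0386, 0.0, 0.0, 0.0, 0.0], 'R': [[-0.771, 0.6367, 0.0104], [0.4096, 0.5084, -0.7574], [-0.4876, -0.5798, -0.6528]], 't': [0.3996, -0.16, 1.2493]}
top {'mtx': [[460.5569, 0.0, 285.7146], [0.0, 460.5569, 206.1542], [0.0, 0.0, 1.0]], 'distortion': [-0.1064, 0.0, 0.0, 0.0, 0.0], 'R': [[0.0172, -0.9997, 0.0147], [-0.9961, -0.0184, -0.0868], [0.0871, -0.0132, -0.9961]], 't': [-0.0221, 0.5241, 1.3498]}
wrist {'mtx': [[324.8137, 0.0, 273.7464], [0.0, 324.8137, 211.7673], [0.0, 0.0, 1.0]], 'distortion': [-0.0149, 0.0, 0.0, 0.0, 0.0], 'tool_from_camera': [[0.0006, -0.2905, 0.9569, -0.1424], [1.0, -0.0005, -0.0008, 0.0001], [0.0007, 0.9569, 0.2905, -0.0735], [0.0, 0.0, 0.0, 1.0]]}
```

View pics/a_scene.png

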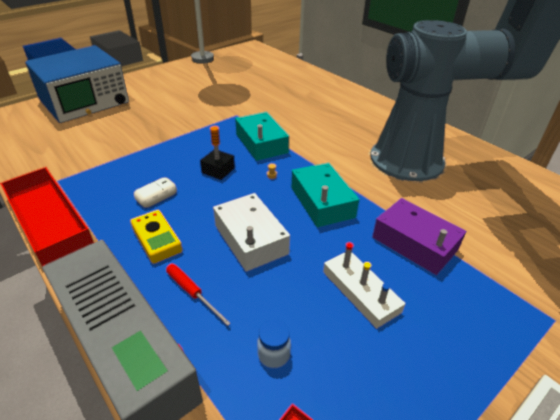

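View pics/a_top.png

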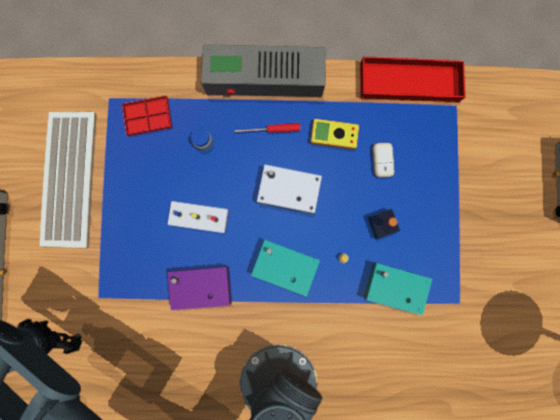

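View pics/a_wrist.png

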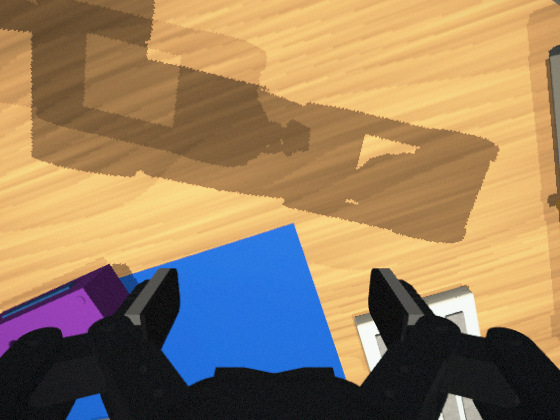

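The white/aluminium block is at top (290,190), with its post at (271,174) and bore at (298,199). The rack is at (198,217), with blue, yellow and red posts from left to right. The rod in its stand is at (390,222), and the adapter at (344,258).

```bash
cat > h.py <<'E'
from bench import ctrl
import cv2,numpy as np
from scipy.spatial.transform import Rotation as Rn
def RT():
    o=ctrl.get_obs(); w,x,y,z=o["eef_rot"]
    return np.array(o["eef_pos"]),Rn.from_quat([x,y,z,w]).as_matrix()
def campose(n):
    c=ctrl.calibration(n)
    if n=="wrist":
        p,R=RT();T=np.array(c["tool_from_camera"]);return R@T[:3,:3],R@T[:3,3]+p,c
    R=np.array(c["R"]);return R.T,-R.T@np.array(c["t"]),c
def px2w(n,uv,z,cp=None):
    Rc,o,c=cp or campose(n)
    u=cv2.undistortPoints(np.array([[uv]],float),np.array(c["mtx"]),np.array(c["distortion"]))[0,0]
    d=Rc@np.array([u[0],u[1],1]);s=(z-o[2])/d[2];return o+s*d
def w2px(n,X,cp=None):
    Rc,o,c=cp or campose(n)
    x=Rc.T@(np.array(X,float)-o)
    return cv2.projectPoints(x.reshape(1,1,3),np.zeros(3),np.zeros(3),np.array(c["mtx"]),np.array(c["distortion"]))[0].ravel()
E
python3 - <<'E'
from h import *
zs=dict(fixture=.06,rod=.14,stand=.045,rack=.03,post_short=.076,post_medium=.084,post_long=.092,post_short_top=.076,bore_mouth=.06,fixed_post_top=.1,adapter=.036,meter=.03,mouse=.03,jar=.07,screwdriver=.02)
for n in ["top","scene"]:
    ctrl.camera(n)
    for q,z in zs.items():
        for r in ctrl.find_in(q,n)[:3]:
            x0,y0,x1,y1=r["rect"];print(n,q,round(r["confidence"],2),np.round(r["rect"]),np.round(px2w(n,((x0+x1)/2,(y0+y1)/2),z),3))
im=cv2.imread("pics/a_top.png")
cv2.imwrite("pics/b1.png",cv2.resize(im[140:260,150:420],None,fx=2.9,fy=2.9,interpolation=cv2.INTER_CUBIC))
print(ctrl.get_obs()["time_s"])
E
```

```text
top fixture 0.8 [253. 244. 319. 297.] [ 0.336 -0.017  0.06 ]
top fixture 0.68 [254. 165. 319. 215.] [ 0.57  -0.014  0.06 ]
top fixture 0.57 [368. 261. 432. 315.] [ 0.29  -0.346  0.06 ]
top stand 0.64 [365. 207. 400. 242.] [ 0.474 -0.298  0.045]
top rack 0.77 [168. 200. 231. 231.] [0.491 0.242 0.03 ]
top bore_mouth 0.81 [168. 263. 229. 311.] [0.284 0.235 0.06 ]
top bore_mouth 0.77 [362. 264. 429. 315.] [ 0.284 -0.334  0.06 ]
top bore_mouth 0.71 [256. 166. 323. 210.] [ 0.574 -0.022  0.06 ]
top fixed_post_top 0.83 [366. 261. 430. 316.] [ 0.292 -0.331  0.1  ]
top fixed_post_top 0.72 [250. 242. 320. 300.] [ 0.337 -0.012  0.1  ]
top fixed_post_top 0.67 [165. 266. 234. 309.] [0.287 0.225 0.1  ]
top adapter 0.44 [338. 253. 347. 264.] [ 0.372 -0.182  0.036]
top adapter 0.32 [165. 202. 231. 232.] [0.487 0.245 0.036]
top meter 0.98 [311. 119. 359. 149.] [ 0.747 -0.158  0.03 ]
top mouse 0.56 [373. 139. 398. 175.] [ 0.679 -0.31   0.03 ]
top jar 0.93 [192. 128. 215. 151.] [0.711 0.231 0.07 ]
top screwdriver 0.64 [236. 123. 300. 131.] [0.766 0.045 0.02 ]
scene fixture 0.82 [211. 196. 291. 269.] [0.
[... 974 characters left out ...]
_mouth 0.94 [295. 161. 360. 230.] [0.374 0.026 0.06 ]
scene bore_mouth 0.79 [373. 193. 463. 274.] [0.312 0.248 0.06 ]
scene fixed_post_top 0.67 [212. 194. 289. 268.] [0.621 0.042 0.1  ]
scene fixed_post_top 0.64 [372. 198. 468. 275.] [0.36  0.276 0.1  ]
scene fixed_post_top 0.56 [239. 112. 289. 160.] [ 0.361 -0.241  0.1  ]
scene meter 0.84 [128. 208. 183. 265.] [ 0.758 -0.138  0.03 ]
scene mouse 0.6 [136. 178. 174. 207.] [ 0.683 -0.288  0.03 ]
scene jar 0.6 [261. 320. 292. 369.] [0.735 0.265 0.07 ]
scene jar 0.45 [207. 127. 216. 160.] [ 0.473 -0.341  0.07 ]
scene screwdriver 0.74 [201. 150. 233. 178.] [ 0.48  -0.309  0.02 ]
scene screwdriver 0.7 [167. 263. 232. 325.] [0.764 0.057 0.02 ]
1.75
```

View pics/b1.png

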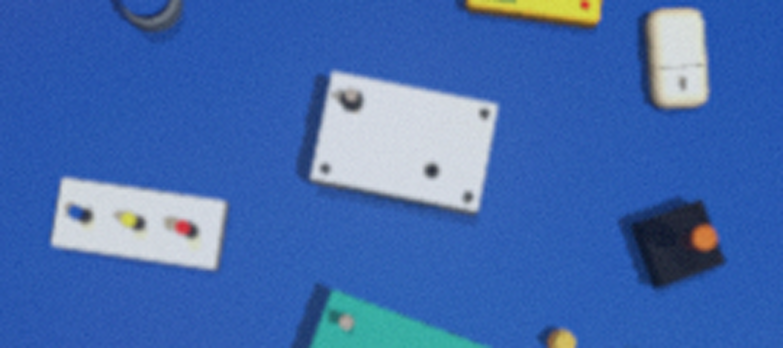

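```bash
python3 - <<'E'
from h import *
f=lambda x,y:(x/2.9+150,y/2.9+140)
print("bore",px2w("top",f(431,170),.06))
print("rod top",px2w("top",f(705,237),.14))
c=[px2w("top",f(*p),.06) for p in [(331,72),(498,103),(480,211),(311,180)]]
c=np.array(c);print(np.round(c,3),c.mean(0));e=c[0]-c[1];print("yaw deg fixture",np.degrees(np.arctan2(e[1],e[0]))-90)
c=np.array([px2w("top",f(*p),.03) for p in [(63,178),(227,203),(217,268),(51,244)]]);print(np.round(c,3),c.mean(0));e=c[0]-c[1]+c[3]-c[2];print("yaw rack",np.degrees(np.arctan2(e[1],e[0]))-90)
p,R=RT();print(R.round(3))
E
```

```text
bore [ 0.54385161 -0.04942424  0.06      ]
rod top [ 0.47677265 -0.30656285  0.14      ]
[[ 0.641  0.053  0.06 ]
 [ 0.613 -0.116  0.06 ]
 [ 0.504 -0.099  0.06 ]
 [ 0.532  0.07   0.06 ]] [ 0.57236178 -0.02293625  0.06      ]
yaw deg fixture -9.502545786418537
[[0.532 0.327 0.03 ]
 [0.509 0.157 0.03 ]
 [0.443 0.166 0.03 ]
 [0.464 0.337 0.03 ]] [0.48688956 0.24660323 0.03      ]
yaw rack -7.307957235045251
[[ 0.     0.318  0.948]
 [ 0.     0.948 -0.318]
 [-1.     0.     0.   ]]
```

```bash
python3 -m creep '1 0 -4 4.6 0 0 0;1 0 -4 4.6 0 0 0;1 0 -4 4.6 0 0 0;1 0 -4 4.6 0 0 0;1 0 -4 4.6 0 0 0;1 0 -4 4.6 0 0 0;1 0 -4 4.6 0 0 0;1 0 -4 4.6 0 0 0;1 0 -4 4.6 0 0 0;1 0 -4 4.6 0 0 0'
```

```text
time_s: 3.0
eef_pos: [0.5002, 0.0102, 0.2339]
eef_rot: [0.701, 0.113, 0.695, -0.109]
wrist_force: [0.4, 0.7, 0.1]
opening: 1.001
```

```bash
python3 -m creep '1 0 -4 3.5 0 0 0;1 0 0 0 0 0 0'; python3 - <<'E'
from h import *
p,R=RT();print(p,R.round(3))
cp=campose("wrist")
im,d=ctrl.camera("wrist");cv2.imwrite("pics/c1.png",im)
print(w2px("wrist",[.5434,-.05,.06],cp))
E
```

```text
time_s: 3.25
eef_pos: [0.5232, -0.0444, 0.2341]
eef_rot: [0.702, 0.114, 0.694, -0.112]
wrist_force: [-0.4, -0.3, 0.7]
opening: 1.0
[ 0.52321787 -0.04436107  0.23409172] [[ 0.011  0.315  0.949]
 [ 0.002  0.949 -0.315]
 [-1.     0.005  0.009]]
[273.92264171 208.63353626]
```

View pics/c1.png

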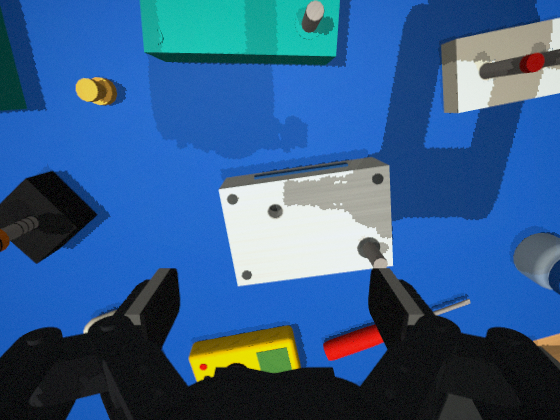

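The bore shows at (275,211), close to the predicted (274,209). The fixed post is at (375,255) and the rack is at the upper right.

```bash
python3 - <<'E'
from h import *
im=cv2.imread("pics/c1.png");g=cv2.cvtColor(im,cv2.COLOR_BGR2GRAY).astype(float)
cp=campose("wrist")
def cen(x,y,r=11):
    a=g[y-r:y+r+1,x-r:x+r+1];b=np.percentile(a,75);w=np.clip(b-30-a,0,None);yy,xx=np.mgrid[-r:r+1,-r:r+1]
    return x+(w*xx).sum()/w.sum(),y+(w*yy).sum()/w.sum()
uv=cen(275,211);print(uv,px2w("wrist",uv,.06,cp))
H={}
for p in [(219,190),(239,286),(393,264),(389,165)]:print(p,px2w("wrist",p,.06,cp).round(4))
print("fixpost base",px2w("wrist",(368,246),.06,cp),"top",px2w("wrist",(380,264),.1,cp))
cv2.imwrite("pics/c2.png",cv2.resize(im[150:300,200:410],None,fx=3.5,fy=3.5,interpolation=cv2.INTER_CUBIC))
E
```

```text
(np.float64(274.98597489211454), np.float64(210.2575519811691)) [ 0.54448382 -0.04761037  0.06      ]
(219, 190) [ 0.5068 -0.0939  0.06  ]
(239, 286) [ 0.6146 -0.1123  0.06  ]
(393, 264) [0.6422 0.054  0.06  ]
(389, 165) [0.5357 0.0727 0.06  ]
fixpost base [0.61305212 0.03323761 0.06      ] top [0.61408861 0.03301479 0.1       ]
```

View pics/c2.png

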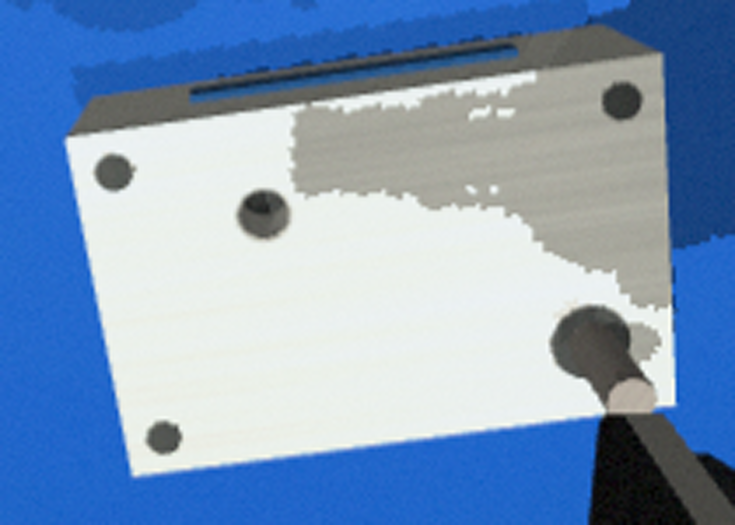

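```bash
python3 -m creep '1 0 -5.3 .3 0 0.009 -0.005;1 0 -5.3 .3 0 0 0;1 0 -5.3 .3 0 0 0;1 0 -5.3 .3 0 0 0;1 0 -5.3 .3 0 0 0;1 0 0 0 0 0 0'; python3 - <<'E'
from h import *
p,R=RT();print(p,R.round(3))
cp=campose("wrist")
im,d=ctrl.camera("wrist");cv2.imwrite("pics/d1.png",im);np.save("pics/d1.npy",d)
print(w2px("wrist",[.477,-.3066,.14],cp))
E
```

```text
time_s: 4.05
eef_pos: [0.4532, -0.2966, 0.2336]
eef_rot: [0.699, 0.109, 0.699, -0.107]
wrist_force: [-0.3, 0.8, -0.0]
opening: 1.003
[ 0.45321102 -0.29658499  0.23356138] [[ 0.001  0.302  0.953]
 [ 0.003  0.953 -0.302]
 [-1.     0.003 -0.001]]
[270.41549738 245.49401409]
```

View pics/d1.png

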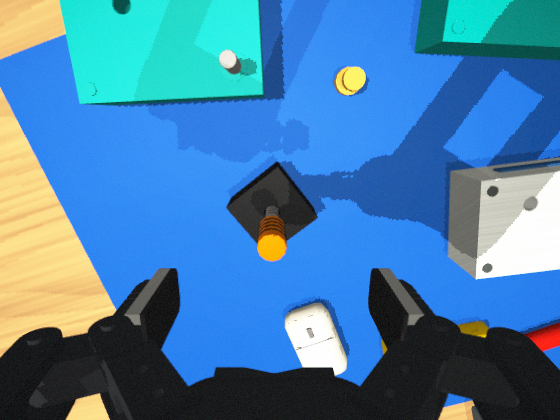

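```bash
python3 - <<'E'
from h import *
im=cv2.imread("pics/d1.png");cp=campose("wrist");p,R=RT()
c=im[150:280,210:340];cv2.imwrite("pics/d2.png",cv2.resize(c,None,fx=4.5,fy=4.5,interpolation=cv2.INTER_CUBIC))
for uv in [(272,247),(272,248)]:
    X=px2w("wrist",uv,.14,cp);print(X,"tool",R.T@(X-p)*100)
# stand corners top
S=[px2w("wrist",q,.045,cp) for q in [(277,162),(318,214),(272,250),(228,206)]]
print(np.round(S,3),(S[1]+S[3])/2)
E
```

```text
[ 0.47904295 -0.30386214  0.14      ] tool [ 9.34279784 -0.14403812  2.69812429]
[ 0.47985194 -0.30411939  0.14      ] tool [ 9.34273225 -0.14422894  2.78301435]
[[ 0.43  -0.283  0.045]
 [ 0.496 -0.258  0.045]
 [ 0.521 -0.317  0.045]
 [ 0.459 -0.346  0.045]] [ 0.47742385 -0.30213025  0.045     ]
```

View pics/d2.png

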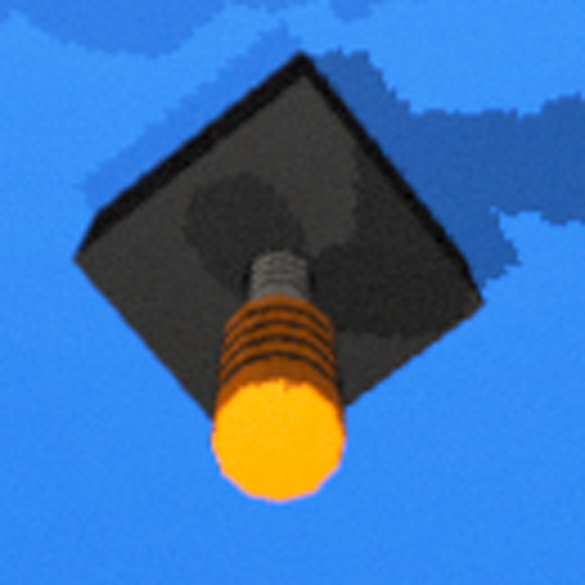

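```bash
python3 -m creep '1 3 -.14 2.75 0 0 0;1 4 0 0 0 0 0;1 4 0 0 0 0 0;1 2.4 0 0 0 0 0;1 0 0 0 0 0 0'; python3 - <<'E'
from h import *
p,R=RT();print(p,R.round(4));print(R.T@(np.array([.4797,-.304,.115])-p)*100)
cp=campose("wrist")
im,d=ctrl.camera("wrist");cv2.imwrite("pics/e1.png",im)
E
```

```text
time_s: 4.72
eef_pos: [0.4845, -0.2924, 0.0978]
eef_rot: [0.7, 0.106, 0.699, -0.101]
wrist_force: [0.1, -0.6, 0.5]
opening: 1.001
[ 0.48454259 -0.29235758  0.09778401] [[ 0.0031  0.29    0.957 ]
 [ 0.0062  0.957  -0.2901]
 [-1.      0.0068  0.0011]]
[-1.73028918 -1.24283783 -0.1237848 ]
```

View pics/e1.png

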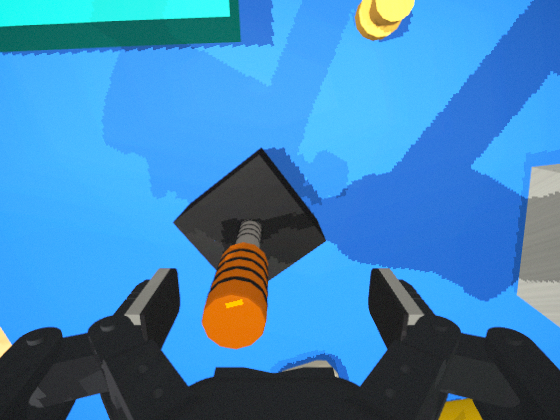

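```bash
python3 - <<'E'
from h import *
p,R=RT()
X=px2w("wrist",(235,317),.14);print(X,R.T@(X-p)*100)
E
python3 -m creep '1 .2 -1.15 -.1 0 .001 -.007;1 0 0 0 0 0 0;1 0 0 0 0 0 0';python3 - <<'E'
from h import *
p,R=RT();print(p,R.round(4))
cp=campose("wrist")
im,d=ctrl.camera("wrist");cv2.imwrite("pics/e2.png",im)
E
```

```text
[ 0.47819712 -0.3058085   0.14      ] [-4.1038827  -1.40196401 -0.28893521]
time_s: 5.15
eef_pos: [0.483, -0.305, 0.101]
eef_rot: [0.702, 0.101, 0.697, -0.105]
wrist_force: [-0.3, -0.5, -0.6]
opening: 0.998
[ 0.48298791 -0.3049747   0.10095333] [[ 0.0061  0.2885  0.9575]
 [-0.0064  0.9575 -0.2885]
 [-1.     -0.0044  0.0077]]
```

View pics/e2.png

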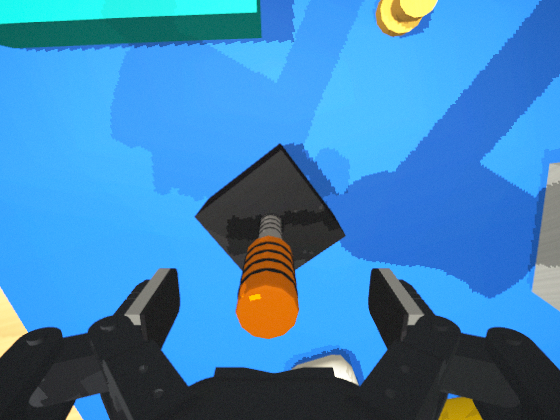

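```bash
python3 - <<'E'
from h import *
p,R=RT()
X=px2w("wrist",(267.5,309),.14);print(X,R.T@(X-p)*100)
E
python3 -m creep '1 .5 0 -.4 0 .008 .004;1 0 0 0 0 0 0';python3 -m creep '1 0 0 0 0 0 0';python3 - <<'E'
from h import *
p,R=RT();print(p,R.round(4))
X=np.array([.4783,-.3055,.115]);print(R.T@(X-p)*100)
E
```

```text
[ 0.47742974 -0.30557768  0.14      ] [-3.90276285 -0.2263895  -0.49052499]
time_s: 5.45
eef_pos: [0.4789, -0.3041, 0.096]
eef_rot: [0.699, 0.103, 0.7, -0.103]
wrist_force: [-0.4, -0.5, -0.6]
opening: 0.998
time_s: 5.58
eef_pos: [0.4789, -0.3041, 0.0959]
eef_rot: [0.699, 0.103, 0.7, -0.103]
wrist_force: [0.0, 0.0, -0.0]
opening: 1.0
[ 0.47887397 -0.30413216  0.09593443] [[-4.000e-04  2.891e-01  9.573e-01]
 [-2.000e-04  9.573e-01 -2.891e-01]
 [-1.000e+00 -3.000e-04 -4.000e-04]]
[-1.90650529 -0.14813171 -0.01609963]
```

```bash
python3 -m creep '.6 0 -.17 0 0 0 0;0 0 0 0 0 0 0;0 0 0 0 0 0 0;0 0 0 0 0 0 0;0 0 0 0 0 0 0;0 0 0 0 0 0 0';python3 -m creep '0 0 0 0 0 0 0';python3 - <<'E'
from h import *
p,R=RT();print(p,R.round(4))
E
```

```text
time_s: 6.32
eef_pos: [0.4785, -0.306, 0.0961]
eef_rot: [0.699, 0.103, 0.7, -0.103]
wrist_force: [-0.3, -0.2, 0.4]
opening: 0.267
time_s: 6.45
eef_pos: [0.4785, -0.306, 0.096]
eef_rot: [0.699, 0.103, 0.7, -0.103]
wrist_force: [0.1, 1.2, 0.2]
opening: 0.265
[ 0.47846906 -0.30601989  0.09604352] [[-3.000e-04  2.890e-01  9.573e-01]
 [-5.000e-04  9.573e-01 -2.890e-01]
 [-1.000e+00 -6.000e-04 -1.000e-04]]
```

```bash
python3 -m creep '0 -1 0 0 0 0 0;0 -1 0 0 0 0 0';python3 -m creep '0 -1 0 0 0 0 0;0 -1 0 0 0 0 0'; python3 -m creep '0 -3 0 0 0 0 0;0 -3 0 0 0 0 0;0 0 0 0 0 0 0'
```

```text
time_s: 6.7
eef_pos: [0.4778, -0.3053, 0.116]
eef_rot: [0.699, 0.104, 0.7, -0.103]
wrist_force: [-0.2, -0.3, -0.6]
opening: 0.263
time_s: 6.95
eef_pos: [0.478, -0.3054, 0.1379]
eef_rot: [0.699, 0.103, 0.7, -0.103]
wrist_force: [-0.2, 0.5, -2.1]
opening: 0.262
time_s: 7.32
eef_pos: [0.4785, -0.3058, 0.2018]
eef_rot: [0.7, 0.103, 0.699, -0.104]
wrist_force: [0.5, 0.1, -1.7]
opening: 0.263
```

```bash
python3 -m creep '0 0 5.2 -.2 0 0 0;0 0 5.2 -.2 0 0 0;0 0 5.2 -.2 0 0 0;0 0 5.2 -.2 0 0 0;0 0 5.2 -.2 0 0 0;0 0 0 0 0 0 0;0 0 0 0 0 0 0';python3 - <<'E'
from h import *
p,R=RT();print(p,R.round(4)); B=np.array([.5452,-.0477,.146]);print(R.T@(B-p)*100)
E
```

```text
time_s: 8.2
eef_pos: [0.542, -0.0463, 0.1934]
eef_rot: [0.696, 0.105, 0.702, -0.104]
wrist_force: [-0.1, -0.0, -1.4]
opening: 0.268
[ 0.54204327 -0.04634297  0.1934233 ] [[-8.100e-03  2.915e-01  9.565e-01]
 [ 2.400e-03  9.566e-01 -2.915e-01]
 [-1.000e+00 -1.000e-04 -8.400e-03]]
[ 4.73928128 -0.03729264  0.38155448]
```

```bash
python3 -m creep '0 1.5 0 .35 0 -.0084 0;0 1.7 0 0 0 0 0;0 0 0 0 0 0 0;0 0 0 0 0 0 0';python3 - <<'E'
from h import *
p,R=RT();print(p,R.round(4)); B=np.array([.5452,-.0477,.146]);print(R.T@(B-p)*100)
im,d=ctrl.camera("wrist");cv2.imwrite("pics/f1.png",im)
cp=campose("wrist")
tip=p+R@np.array([.086,0,0]);print("tip px",w2px("wrist",tip,cp),tip,"bore px",w2px("wrist",[.5452,-.0477,.06],cp))
c=im[130:270,190:370];cv2.imwrite("pics/f2.png",cv2.resize(c,None,fx=4,fy=4,interpolation=cv2.INTER_CUBIC))
E
```

```text
time_s: 8.7
eef_pos: [0.544, -0.0511, 0.1588]
eef_rot: [0.698, 0.106, 0.7, -0.106]
wrist_force: [0.2, -0.7, -0.8]
opening: 0.267
[ 0.54397642 -0.0510927   0.15883608] [[-2.400e-03  2.964e-01  9.551e-01]
 [-2.000e-04  9.551e-01 -2.964e-01]
 [-1.000e+00 -9.000e-04 -2.200e-03]]
[1.28325673 0.36139947 0.01918748]
tip px [273.71986293 217.45980312] [ 0.54377004 -0.05110641  0.07283633] bore px [278.4807742  212.85757342]
```

View pics/f2.png

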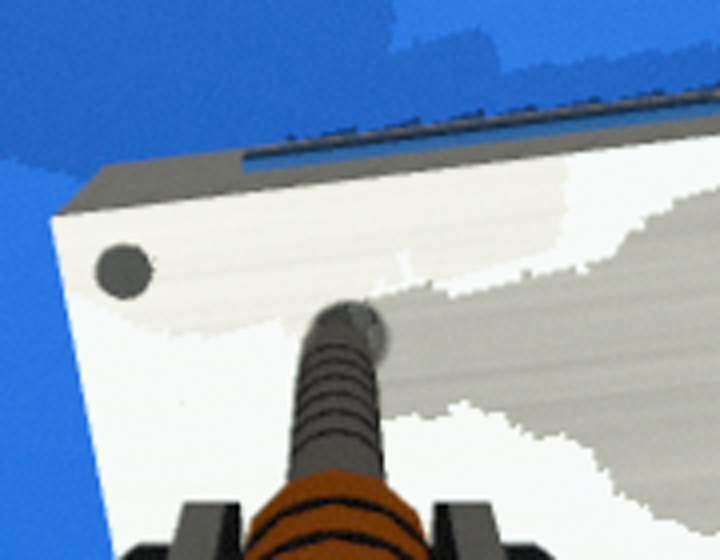

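```bash
python3 -m creep '0 0.2 .28 0 0 -.002 0;0 0 0 0 0 0 0';python3 - <<'E'
from h import *
p,R=RT();print(p,R.round(4)); B=np.array([.5452,-.0477,.146]);print(R.T@(B-p)*100)
im,d=ctrl.camera("wrist");cv2.imwrite("pics/g1.png",im)
cp=campose("wrist")
tip=p+R@np.array([.086,0,0]);print("tip px",(w2px("wrist",tip,cp)-[240,180])*8,tip,"bore px",(w2px("wrist",[.5452,-.0477,.06],cp)-[240,180])*8)
c=im[180:250,240:320];cv2.imwrite("pics/g2.png",cv2.resize(c,None,fx=8,fy=8,interpolation=cv2.INTER_CUBIC))
E
```

```text
time_s: 9.0
eef_pos: [0.5452, -0.0485, 0.1575]
eef_rot: [0.699, 0.106, 0.699, -0.106]
wrist_force: [-0.4, 0.1, -0.6]
opening: 0.267
[ 0.54521283 -0.04846073  0.15751414] [[ 8.000e-04  2.966e-01  9.550e-01]
 [-1.100e-03  9.550e-01 -2.966e-01]
 [-1.000e+00 -9.000e-04  1.100e-03]]
[ 1.1513244   0.07326456 -0.02502961]
tip px [271.22064562 294.34480807] [ 0.54527941 -0.04855921  0.07151422] bore px [279.59824455 254.50826797]
```

View pics/g2.png

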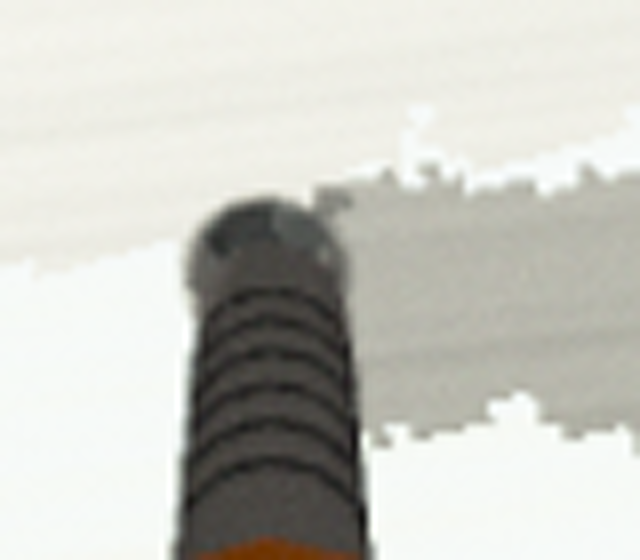

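```bash
python3 - <<'E'
from h import *
p,R=RT();cp=campose("wrist")
for y in (268,275):
    X=px2w("wrist",(240+269/8,180+y/8),.06,cp);print(X,R.T@(X-p)*100)
# fit edge of bore from g1: top arc points
im=cv2.imread("pics/g1.png");g=cv2.cvtColor(im,cv2.COLOR_BGR2GRAY)
print(g[200:220,262:286])
E
```

```text
[ 0.5461991  -0.04908302  0.06      ] [ 9.77137014 -0.01502632  0.07876715]
[ 0.54687667 -0.049294    0.06      ] [ 9.77147748 -0.01508177  0.14973281]
[[240 241 239 239 241 240 239 239 240 237 239 239 237 238 238 237 239 237
  237 237 238 238 237 245]
 [239 238 239 239 239 239 238 238 238 238 237 237 237 236 237 237 236 236
  236 237 236 244 246 248]
 [238 237 237 237 237 237 237 236 236 237 236 236 236 236 236 235 235 233
  235 235 233 222 215 215]
 [236 235 237 235 237 235 236 234 235 235 236 234 235 235 235 237 236 200
  177 178 177 184 190 190]
 [235 236 235 234 236 235 235 225 216 207 189 183 186 213 220 230 237 178
  142 141 142 154 181 187]
 [237 238 238 237 238 227 185 156 133 111 102  98 112 143 155 187 217 161
  138 137 140 136 172 183]
 [238 238 238 231 208 164 104  78  68  58  63  66  93 104 108 113 135 126
  128 134 164 171 181 183]
 [235 236 229 201 152  98  64  60  62  63  65  63  91  90  87  85  86 100
  129 151 180 185 185 185]
 [234 235 204 150  99  65  60  63  63  64  63  61  88  88  84  83  83  86
  108 143 166 186 189 187]
 [234 222 173 104  63  51  55  61  64  
[... 372 characters left out ...]
58 109  95  95  89  82  74  69  68  72  70  69  73  68  71  71  69
   79  87 100 137 173 184]
 [229 160 107  96  91  86  77  70  71  72  69  70  68  70  72  70  72  68
   68  71  96 135 172 183]
 [230 150 101  95  89  82  73  69  70  69  72  71  69  70  72  69  73  71
   67  68  99 136 173 183]
 [236 196 125  92  85  77  71  56  48  43  42  47  50  39  46  55  70  73
   68  69  94 142 178 185]
 [242 217 156  99  90  71  56  34  38  58  63  63  63  59  54  55  44  48
   65  67  73 151 181 184]
 [247 221 151  99  73  46  61  61  65  69  69  68  67  69  67  64  63  48
   42  64  70 143 177 185]
 [249 234 159  90  45  55  67  65  69  65  49  49  50  56  60  67  67  64
   44  38  65 123 174 186]]
```

```bash
python3 -m creep '0 0.4 -.02 .12 0 0.001 -.001;0 0.3 0 0 0 0 0;0 0 0 0 0 0 0'; python3 - <<'E'
from h import *
p,R=RT();print(p,R.round(4)); B=np.array([.5465,-.0491,.146]);print(R.T@(B-p)*100)
E
```

```text
time_s: 9.43
eef_pos: [0.5467, -0.049, 0.1505]
eef_rot: [0.699, 0.105, 0.699, -0.107]
wrist_force: [0.1, 0.1, -1.1]
opening: 0.265
[ 0.54672611 -0.04899507  0.15046619] [[ 3.000e-04  2.961e-01  9.552e-01]
 [-2.200e-03  9.552e-01 -2.961e-01]
 [-1.000e+00 -2.000e-03  9.000e-04]]
[ 0.44663426 -0.01582072 -0.01890934]
```

```bash
python3 -m creep '0 0.35 -.02 -.01 0 0.001 .002;0 0 0 0 0 0 0'; python3 -m creep '0 0.3 0 0 0 0 0'; python3 -m creep '0 0.3 0 0 0 0 0'
```

```text
time_s: 9.68
eef_pos: [0.5465, -0.0492, 0.1466]
eef_rot: [0.699, 0.106, 0.699, -0.106]
wrist_force: [0.2, 0.3, -1.8]
opening: 0.266
time_s: 9.8
eef_pos: [0.5468, -0.0493, 0.144]
eef_rot: [0.699, 0.106, 0.699, -0.106]
wrist_force: [-0.8, 0.0, -1.0]
opening: 0.267
time_s: 9.93
eef_pos: [0.5465, -0.0493, 0.1408]
eef_rot: [0.699, 0.106, 0.699, -0.106]
wrist_force: [-1.4, -0.2, -0.7]
opening: 0.267
```

```bash
python3 -m creep '0 0.4 0 0 0 0 0;0 0.4 0 0 0 0 0'; python3 -m creep '0 0.4 0 0 0 0 0;0 .3 0 0 0 0 0'; python3 - <<'E'
from h import *
p,R=RT();print(p,R.round(4)); B=np.array([.5465,-.0491,.146]);print(R.T@(B-p)*100)
E
```

```text
time_s: 10.18
eef_pos: [0.5462, -0.0492, 0.132]
eef_rot: [0.699, 0.106, 0.699, -0.106]
wrist_force: [0.1, -0.1, -0.8]
opening: 0.268
time_s: 10.42
eef_pos: [0.5462, -0.0492, 0.1242]
eef_rot: [0.699, 0.106, 0.699, -0.106]
wrist_force: [-0.3, -0.6, -0.1]
opening: 0.265
[ 0.54616924 -0.049201    0.1241979 ] [[-1.000e-03  2.961e-01  9.552e-01]
 [ 2.000e-04  9.552e-01 -2.961e-01]
 [-1.000e+00 -1.000e-04 -1.000e-03]]
[-2.18023914  0.01923661  0.02643693]
```

```bash
python3 -m creep '0 0.15 0 0 0 0 0'; python3 -m creep '0 0.15 0 0 0 0 0';python3 -m creep '0 0.15 0 0 0 0 0'
```

```text
time_s: 10.55
eef_pos: [0.5461, -0.0492, 0.1224]
eef_rot: [0.699, 0.106, 0.7, -0.106]
wrist_force: [-1.6, 0.5, -1.4]
opening: 0.267
time_s: 10.68
eef_pos: [0.5464, -0.0494, 0.1213]
eef_rot: [0.699, 0.106, 0.699, -0.106]
wrist_force: [-0.8, -0.6, 4.0]
opening: 0.266
time_s: 10.8
eef_pos: [0.5466, -0.0496, 0.1206]
eef_rot: [0.699, 0.106, 0.699, -0.106]
wrist_force: [-2.4, 0.5, 7.6]
opening: 0.264
```

```bash
python3 -m creep '0 -0.06 0 0 0 0 0'; python3 -m creep '0 0 0 0 0 0 0';python3 -m creep '0 0 0 0 0 0 0'
```

```text
time_s: 10.92
eef_pos: [0.5466, -0.0495, 0.1216]
eef_rot: [0.699, 0.106, 0.699, -0.106]
wrist_force: [-2.6, 0.5, 1.5]
opening: 0.265
time_s: 11.05
eef_pos: [0.5464, -0.0494, 0.1217]
eef_rot: [0.699, 0.106, 0.699, -0.106]
wrist_force: [-1.8, 0.1, 1.2]
opening: 0.266
time_s: 11.18
eef_pos: [0.5464, -0.0494, 0.1218]
eef_rot: [0.699, 0.106, 0.699, -0.106]
wrist_force: [-1.3, 0.2, 2.4]
opening: 0.265
```

```bash
python3 -m creep '0 0.06 0 0 0 0 0'; python3 -m creep '0 0.03 0 0 0 0 0';python3 -m creep '0 0.03 0 0 0 0 0';python3 -m creep '0 0.02 0 0 0 0 0'
```

```text
time_s: 11.3
eef_pos: [0.5465, -0.0494, 0.1214]
eef_rot: [0.699, 0.106, 0.699, -0.106]
wrist_force: [-3.3, 0.8, 4.2]
opening: 0.27
time_s: 11.42
eef_pos: [0.5466, -0.0495, 0.1213]
eef_rot: [0.699, 0.106, 0.699, -0.106]
wrist_force: [-2.5, -0.2, 4.7]
opening: 0.265
time_s: 11.55
eef_pos: [0.5466, -0.0495, 0.1212]
eef_rot: [0.699, 0.106, 0.699, -0.106]
wrist_force: [-3.0, 0.9, 6.2]
opening: 0.264
time_s: 11.68
eef_pos: [0.5466, -0.0495, 0.1211]
eef_rot: [0.699, 0.106, 0.699, -0.106]
wrist_force: [-2.9, 0.7, 6.0]
opening: 0.266
```

```bash
python3 -m creep '0 -.5 0 0 0 0 0;0 -1 0 0 0 0 0;0 -1.5 0 0 0 0 0;0 -2 0 0 0 0 0;0 -2 0 0 0 0 0;0 0 0 0 0 0 0'; python3 - <<'E'
from h import *
p,R=RT();print(p,R.round(4)); B=np.array([.4783,-.3056,.096]);print(R.T@(B-p)*100)
E
```

```text
time_s: 12.42
eef_pos: [0.5482, -0.0498, 0.1961]
eef_rot: [0.701, 0.106, 0.698, -0.106]
wrist_force: [-0.0, 0.6, -1.0]
opening: 0.263
[ 0.54818118 -0.04977809  0.19609249] [[ 4.300e-03  2.960e-01  9.552e-01]
 [-1.500e-03  9.552e-01 -2.960e-01]
 [-1.000e+00 -2.000e-04  4.500e-03]]
[ 10.01731092 -26.50273967   0.85185618]
```

```bash
python3 -m creep '0 0 -5.2 .2 0 .0045 0;0 0 -5.2 .2 0 0 0;0 0 -5.2 .2 0 0 0;0 0 -5.2 .2 0 0 0;0 0 -5.2 .2 0 0 0;0 0 0 0 0 0 0;0 0 0 0 0 0 0'; python3 - <<'E'
from h import *
p,R=RT();print(p,R.round(4)); B=np.array([.4783,-.3056,.096]);print(R.T@(B-p)*100)
E
```

```text
time_s: 13.3
eef_pos: [0.4786, -0.3068, 0.1933]
eef_rot: [0.699, 0.106, 0.699, -0.104]
wrist_force: [0.1, -1.1, -1.2]
opening: 0.269
[ 0.47861147 -0.30677493  0.19334867] [[ 1.000e-04  2.936e-01  9.559e-01]
 [ 1.600e-03  9.559e-01 -2.936e-01]
 [-1.000e+00  1.600e-03 -4.000e-04]]
[ 9.73504118  0.08760438 -0.06083469]
```

```bash
python3 -m creep '0 2 .09 -.06 0 0 -.0016;0 2 0 0 0 0 0;0 1 0 0 0 0 0;0 0 0 0 0 0 0;0 0 0 0 0 0 0'; python3 - <<'E'
from h import *
p,R=RT();print(p,R.round(4)); B=np.array([.4783,-.3056,.096]);print(R.T@(B-p)*100)
cp=campose("wrist");im,d=ctrl.camera("wrist");cv2.imwrite("pics/i1.png",im)
tip=p+R@np.array([.086,0,0]);print("tip px",(w2px("wrist",tip,cp)-[240,180])*8)
c=im[180:250,240:320];cv2.imwrite("pics/i2.png",cv2.resize(c,None,fx=8,fy=8,interpolation=cv2.INTER_CUBIC)*1)
E
```

```text
time_s: 13.92
eef_pos: [0.4805, -0.3005, 0.1425]
eef_rot: [0.7, 0.103, 0.699, -0.102]
wrist_force: [0.4, 0.2, -1.2]
opening: 0.266
[ 0.48050525 -0.30053538  0.14248234] [[ 5.000e-04  2.874e-01  9.578e-01]
 [ 6.000e-04  9.578e-01 -2.874e-01]
 [-1.000e+00  7.000e-04  3.000e-04]]
[ 4.64784917 -0.55156189 -0.06704894]
tip px [270.55913952 297.35157119]
```

View pics/i2.png

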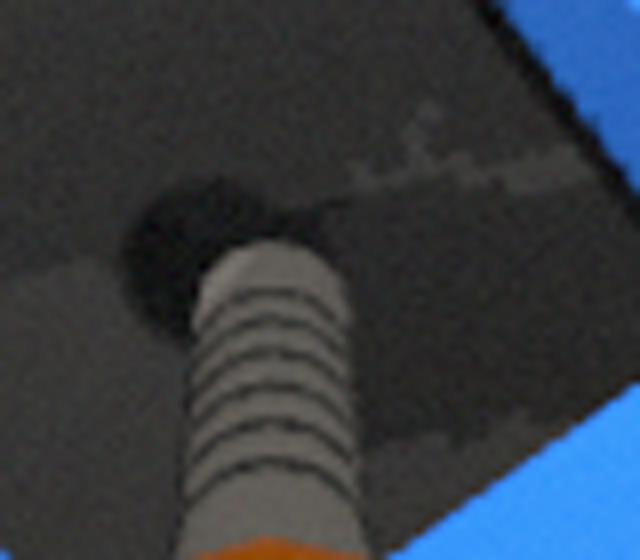

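```bash
python3 -m creep '0 0 -.55 -.07 0 0 0;0 0 0 0 0 0 0'; python3 - <<'E'
from h import *
p,R=RT();print(p,R.round(4)); B=np.array([.4783,-.3056,.096]);print(R.T@(B-p)*100)
cp=campose("wrist");im,d=ctrl.camera("wrist");cv2.imwrite("pics/i3.png",im)
tip=p+R@np.array([.086,0,0]);print("tip px",(w2px("wrist",tip,cp)-[240,180])*8,(w2px("wrist",[.4783,-.3056,.045],cp)-[240,180])*8)
c=im[180:250,240:320];cv2.imwrite("pics/i4.png",cv2.resize(c,None,fx=8,fy=8,interpolation=cv2.INTER_CUBIC)*1)
E
```

```text
time_s: 14.22
eef_pos: [0.4787, -0.3066, 0.1438]
eef_rot: [0.7, 0.102, 0.699, -0.103]
wrist_force: [1.5, -0.2, -1.7]
opening: 0.266
[ 0.4786864  -0.30657352  0.14379907] [[ 2.100e-03  2.873e-01  9.578e-01]
 [-1.100e-03  9.578e-01 -2.873e-01]
 [-1.000e+00 -5.000e-04  2.300e-03]]
[ 4.77970054  0.08451506 -0.07617262]
tip px [270.55902373 297.36120598] [279.58290685 248.25048747]
```

View pics/i4.png

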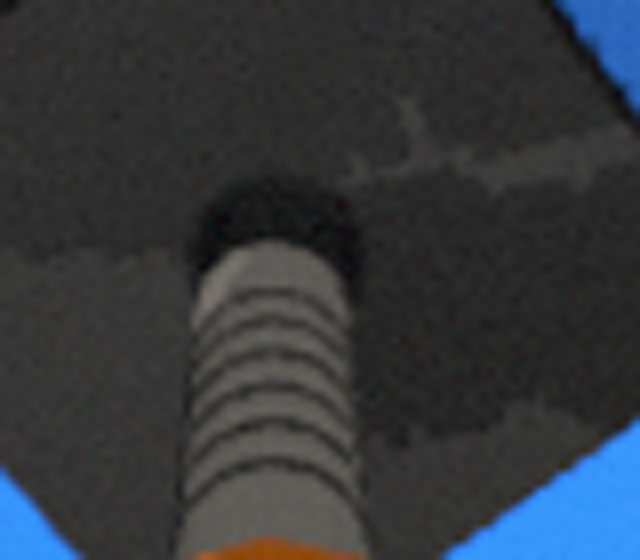

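```bash
python3 -m creep '0 .4 .03 .03 0 .002 0;0 .4 0 0 0 0 0'; python3 -m creep '0 .4 0 0 0 0 0;0 .3 0 0 0 0 0'; python3 - <<'E'
from h import *
p,R=RT();print(p,R.round(4)); B=np.array([.4785,-.3061,.096]);print(R.T@(B-p)*100)
E
```

```text
time_s: 14.52
eef_pos: [0.4793, -0.3066, 0.1359]
eef_rot: [0.7, 0.103, 0.699, -0.103]
wrist_force: [-0.1, -0.0, -1.1]
opening: 0.269
time_s: 14.78
eef_pos: [0.4791, -0.3063, 0.1279]
eef_rot: [0.7, 0.103, 0.699, -0.103]
wrist_force: [0.7, -0.5, -1.4]
opening: 0.266
[ 0.47907753 -0.30634781  0.12785525] [[ 2.000e-04  2.877e-01  9.577e-01]
 [-4.000e-04  9.577e-01 -2.877e-01]
 [-1.000e+00 -4.000e-04  3.000e-04]]
[ 3.18550131  0.00823226 -0.06352418]
```

In the hole now; going down in small steps.

```bash
python3 -m creep '0 .4 0 -.03 0 0 0;0 .4 0 0 0 0 0;0 .4 0 0 0 0 0'; python3 -m creep '0 .5 0 0 0 0 0;0 .5 0 0 0 0 0;0 .5 0 0 0 0 0';python3 -m creep '0 .2 0 0 0 0 0'
```

```text
time_s: 15.15
eef_pos: [0.4787, -0.3061, 0.1149]
eef_rot: [0.7, 0.103, 0.7, -0.103]
wrist_force: [-0.5, 1.0, -1.6]
opening: 0.269
time_s: 15.52
eef_pos: [0.4788, -0.3062, 0.0989]
eef_rot: [0.7, 0.103, 0.7, -0.103]
wrist_force: [0.1, -0.9, -1.8]
opening: 0.261
time_s: 15.65
eef_pos: [0.4786, -0.306, 0.0963]
eef_rot: [0.699, 0.103, 0.7, -0.103]
wrist_force: [-0.2, 0.8, -0.7]
opening: 0.262
```

```bash
python3 -m creep '0 .05 0 0 0 0 0'; python3 -m creep '0 .05 0 0 0 0 0'
```

```text
time_s: 15.78
eef_pos: [0.4787, -0.3061, 0.096]
eef_rot: [0.7, 0.103, 0.7, -0.103]
wrist_force: [-1.3, 0.5, 3.1]
opening: 0.268
time_s: 15.9
eef_pos: [0.4789, -0.3062, 0.096]
eef_rot: [0.7, 0.103, 0.7, -0.103]
wrist_force: [-1.3, 0.8, 3.2]
opening: 0.263
```

```bash
python3 -m creep '1 0 0 0 0 0 0;1 0 0 0 0 0 0;1 0 0 0 0 0 0;1 0 0 0 0 0 0;1 -2 0 0 0 0 0;1 -4 0 0 0 0 0;1 -5 0 0 0 0 0;1 -2 0 0 0 0 0;1 0 0 0 0 0 0'; python3 - <<'E'
from h import *
p,R=RT();print(p,R.round(4))
im,d=ctrl.camera("wrist");cv2.imwrite("pics/j1.png",im)
B=np.array([.45,.19,.24]);print(R.T@(B-p)*100)
E
```

```text
time_s: 17.02
eef_pos: [0.4786, -0.3061, 0.2292]
eef_rot: [0.699, 0.103, 0.7, -0.103]
wrist_force: [0.1, 0.5, -0.5]
opening: 0.999
[ 0.47859283 -0.30609839  0.22917569] [[-3.000e-04  2.878e-01  9.577e-01]
 [ 2.000e-04  9.577e-01 -2.878e-01]
 [-1.000e+00  1.000e-04 -4.000e-04]]
[ -1.0727068   46.68788054 -17.01688525]
```

View pics/j1.png

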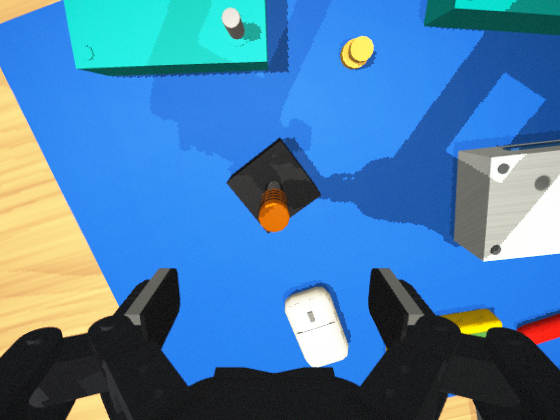

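```bash
python3 - <<'E'
from h import *
print(np.round(ctrl.get_obs()["q"],3))
print(px2w("top",(75/2.9+150,211/2.9+140),.076))
E
```

```text
[-0.778  0.169  1.628 -0.     1.347 -2.057]
[0.49494906 0.30272049 0.076     ]
```

```bash
python3 -m creep '1 0 5.9 -1.6 0 0 0;1 0 5.9 -1.6 0 0 0;1 0 5.9 -1.6 0 0 0;1 0 5.9 -1.6 0 0 0;1 0 5.9 -1.6 0 0 0;1 0 5.9 -1.6 0 0 0;1 0 5.9 -1.6 0 0 0;1 0 5.9 -1.6 0 0 0;1 0 5.9 -1.6 0 0 0;1 0 5.9 -1.6 0 0 0'; python3 -m creep '1 0 0 0 .176 0 0;1 0 0 0 .176 0 0;1 0 0 0 .176 0 0;1 0 0 0 .176 0 0;1 0 0 0 .176 0 0;1 0 0 0 .176 0 0;1 0 0 0 .176 0 0;1 0 0 0 .176 0 0;1 0 0 0 0 0 0'; python3 - <<'E'
from h import *
p,R=RT();print(p,R.round(4))
im,d=ctrl.camera("wrist");cv2.imwrite("pics/k1.png",im)
B=np.array([.4945,.302,.076]);print(R.T@(B-p)*100,w2px("wrist",B))
E
```

```text
time_s: 18.32
eef_pos: [0.4892, 0.3161, 0.2128]
eef_rot: [0.691, 0.107, 0.707, -0.106]
wrist_force: [0.7, -1.0, 0.3]
opening: 0.999
time_s: 19.45
eef_pos: [0.4785, 0.3184, 0.1918]
eef_rot: [-0.444, -0.526, -0.464, 0.557]
wrist_force: [0.5, -0.6, -0.8]
opening: 0.999
[0.47848313 0.31840694 0.19175282] [[-0.0514  0.9834 -0.1741]
 [-0.0066 -0.1746 -0.9846]
 [-0.9987 -0.0495  0.0154]]
[11.48812994  2.4343881   1.15804273] [302.49292906 220.24975479]
```

View pics/k1.png

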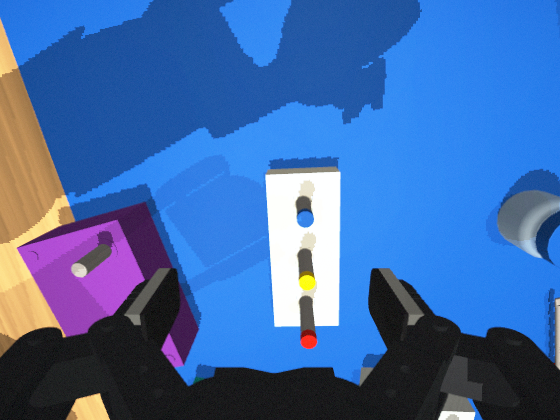

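```bash
python3 -m creep '1 -1 0 0 -.047 .0154 .0495;1 0 0 0 0 0 0;1 0 0 0 0 0 0'; python3 - <<'E'
from h import *
p,R=RT();print(p,R.round(4))
cp=campose("wrist");im,d=ctrl.camera("wrist");cv2.imwrite("pics/k2.png",im)
B=np.array([.4945,.302,.076]);print(R.T@(B-p)*100,w2px("wrist",B,cp))
hsv=cv2.cvtColor(im,cv2.COLOR_BGR2HSV)
cv2.imwrite("pics/k3.png",cv2.resize(im[150:350,210:400],None,fx=3,fy=3,interpolation=cv2.INTER_CUBIC))
E
```

```text
time_s: 19.88
eef_pos: [0.4779, 0.3179, 0.1993]
eef_rot: [-0.469, -0.528, -0.47, 0.53]
wrist_force: [-0.6, -0.0, -0.3]
opening: 1.001
[0.47794312 0.31789994 0.19926409] [[-3.700e-03  9.930e-01 -1.181e-01]
 [-2.000e-04 -1.181e-01 -9.930e-01]
 [-1.000e+00 -3.700e-03  6.000e-04]]
[12.32043963  1.87739424  1.37546194] [295.00676899 219.56460374]
```

View pics/k3.png

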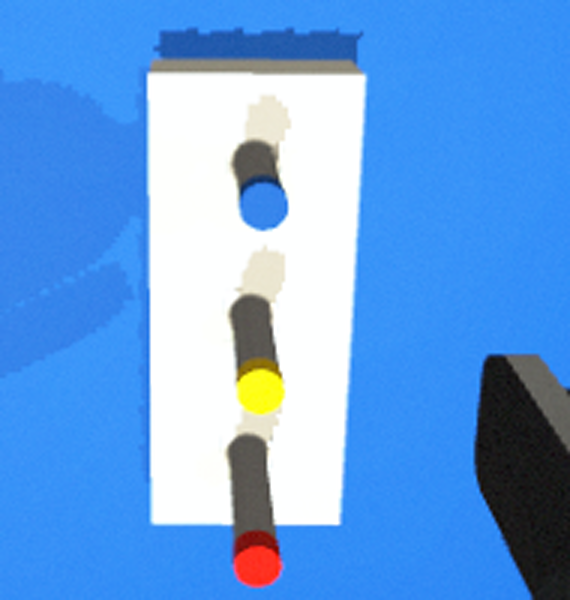

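```bash
python3 -m creep '1 0 2.1 1.3 0 0 -.004;1 2.5 0 0 0 0 0;1 2.5 0 0 0 0 0;1 2.5 0 0 0 0 0;1 0 0 0 0 0 0;1 0 0 0 0 0 0'; python3 - <<'E'
from h import *
p,R=RT();print(p,R.round(4))
cp=campose("wrist");im,d=ctrl.camera("wrist");cv2.imwrite("pics/l1.png",im)
B=np.array([.4965,.3025,.076]);print(R.T@(B-p)*100,w2px("wrist",B,cp))
E
```

```text
time_s: 20.68
eef_pos: [0.4987, 0.302, 0.1219]
eef_rot: [-0.467, -0.526, -0.472, 0.531]
wrist_force: [0.4, -0.5, 0.2]
opening: 1.001
[0.49868673 0.30201364 0.1218718 ] [[-9.800e-03  9.930e-01 -1.176e-01]
 [ 4.000e-04 -1.176e-01 -9.931e-01]
 [-1.000e+00 -9.800e-03  8.000e-04]]
[ 4.58912092 -0.17799028 -0.02627833] [270.07425933 237.2661297 ]
```

View pics/l1.png

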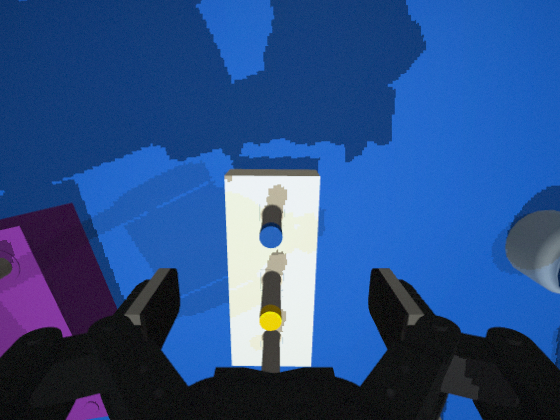

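```bash
python3 -m creep '1 0 -.1 -.08 0 0.001 .0098;1 2 0 0 0 0 0;1 2 0 0 0 0 0;1 0 0 0 0 0 0;1 0 0 0 0 0 0'; python3 - <<'E'
from h import *
p,R=RT();print(p,R.round(4))
cp=campose("wrist");im,d=ctrl.camera("wrist");cv2.imwrite("pics/l2.png",im[150:400,120:440])
B=np.array([.4972,.3029,.076]);print(R.T@(B-p)*100,w2px("wrist",B,cp)-[120,150])
E
```

```text
time_s: 21.35
eef_pos: [0.5009, 0.3048, 0.087]
eef_rot: [0.471, 0.532, 0.468, -0.525]
wrist_force: [0.3, -0.0, 0.9]
opening: 0.998
[0.50094246 0.30481485 0.08698714] [[ 0.0105  0.9931 -0.1167]
 [ 0.0035 -0.1168 -0.9932]
 [-0.9999  0.01   -0.0047]]
[ 1.09406309 -0.3603055   0.23896786] [145.85142793 116.62122485]
```

View pics/l2.png

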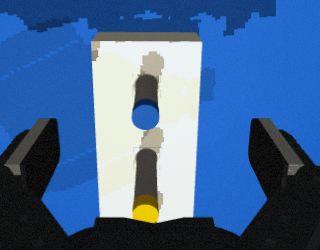

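```bash
python3 -m creep '1 .5 -.36 .24 0 -.0047 -.01;1 0 0 0 0 0 0;1 0 0 0 0 0 0'; python3 - <<'E'
from h import *
p,R=RT();print(p,R.round(4))
B=np.array([.4972,.3029,.06]);print(R.T@(B-p)*100)
E
```

```text
time_s: 21.78
eef_pos: [0.4977, 0.3031, 0.0833]
eef_rot: [0.47, 0.529, 0.47, -0.528]
wrist_force: [0.4, -0.8, 0.3]
opening: 1.003
[0.497719   0.30306776 0.08328857] [[ 1.700e-03  9.932e-01 -1.166e-01]
 [ 5.000e-04 -1.166e-01 -9.932e-01]
 [-1.000e+00  1.600e-03 -7.000e-04]]
[ 2.32875651 -0.05336178  0.02440753]
```

```bash
python3 -m creep '1 1.3 -.05 .02 0 0 -.0016;1 1.3 0 0 0 0 0;1 1 0 0 0 0 0;1 0 0 0 0 0 0'; python3 - <<'E'
from h import *
p,R=RT();print(p,R.round(4))
B=np.array([.4972,.3029,.06]);print(R.T@(B-p)*100)
cp=campose("wrist");im,d=ctrl.camera("wrist");cv2.imwrite("pics/l3.png",im)
E
```

```text
time_s: 22.28
eef_pos: [0.4964, 0.3026, 0.0437]
eef_rot: [-0.469, -0.528, -0.47, 0.529]
wrist_force: [-0.3, 0.1, -0.2]
opening: 0.999
[0.49643703 0.30260032 0.04371615] [[-1.800e-03  9.932e-01 -1.168e-01]
 [ 1.000e-04 -1.168e-01 -9.932e-01]
 [-1.000e+00 -1.800e-03  1.000e-04]]
[-1.62851345  0.06941761 -0.03851809]
```

View pics/l3.png

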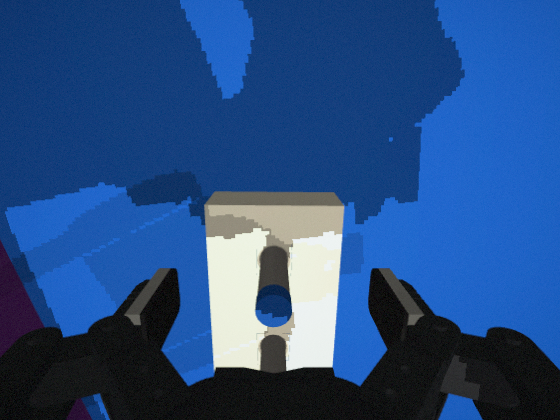

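```bash
python3 -m creep '1 .25 .02 -.02 0 0 .0018;1 0 0 0 0 0 0;.5 0 0 0 0 0 0;0 0 0 0 0 0 0;0 0 0 0 0 0 0;0 0 0 0 0 0 0;0 0 0 0 0 0 0;0 0 0 0 0 0 0;0 0 0 0 0 0 0;0 0 0 0 0 0 0'; python3 - <<'E'
from h import *
p,R=RT();print(p,R.round(4))
cp=campose("wrist");im,d=ctrl.camera("wrist");cv2.imwrite("pics/l4.png",im)
E
```

```text
time_s: 23.58
eef_pos: [0.4977, 0.3034, 0.043]
eef_rot: [0.47, 0.529, 0.47, -0.527]
wrist_force: [-1.1, 0.3, 1.5]
opening: 0.145
[0.49765717 0.30343572 0.04304979] [[ 0.0026  0.9932 -0.1166]
 [ 0.001  -0.1166 -0.9932]
 [-1.      0.0024 -0.0013]]
```

View pics/l4.png

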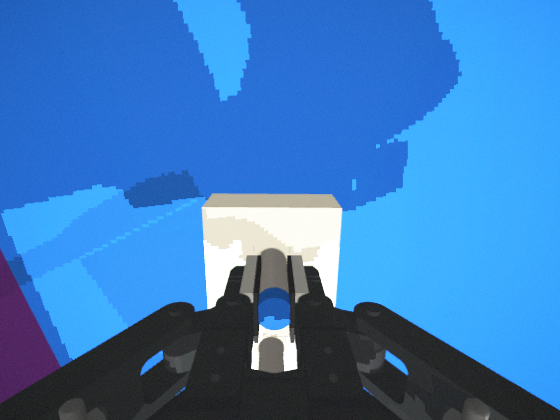

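```bash
python3 -m creep '0 -.7 0 0 0 .0 0;0 -.7 0 0 0 0 0;0 -.8 0 0 0 0 0;0 0 0 0 0 0 0'; python3 -m creep '0 -2 0 0 0 0 0;0 -3 0 0 0 0 0;0 -3 0 0 0 0 0;0 -3 0 0 0 0 0;0 0 0 0 0 0 0'; python3 - <<'E'
from h import *
p,R=RT();print(p,R.round(4))
B=np.array([.5462,-.0493,p[2]]);print(R.T@(B-p)*100)
im,d=ctrl.camera("wrist");cv2.imwrite("pics/m1.png",im)
E
```

```text
time_s: 24.12
eef_pos: [0.4981, 0.3034, 0.0668]
eef_rot: [0.47, 0.53, 0.469, -0.527]
wrist_force: [-0.3, -0.7, -1.6]
opening: 0.144
time_s: 24.75
eef_pos: [0.4981, 0.3035, 0.185]
eef_rot: [0.471, 0.53, 0.469, -0.526]
wrist_force: [0.1, 0.5, -1.6]
opening: 0.145
[0.49814838 0.30345941 0.18496918] [[ 0.0062  0.9932 -0.1166]
 [ 0.0021 -0.1166 -0.9932]
 [-1.      0.0059 -0.0028]]
[-0.04274176  8.88530355 34.47507999]
```

View pics/m1.png

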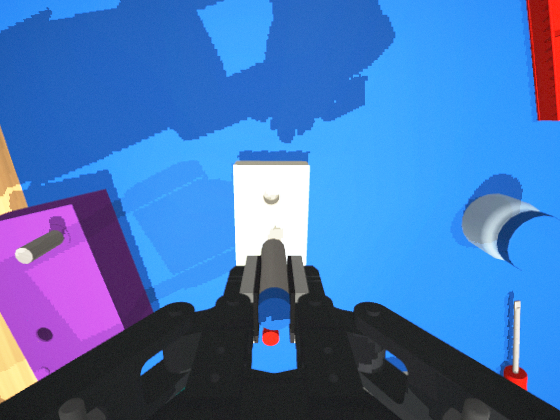

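```bash
python3 -m creep '0 0 1.27 4.9 0 -.0028 -.0059;0 0 1.27 4.9 0 0 0;0 0 1.27 4.9 0 0 0;0 0 1.27 4.9 0 0 0;0 0 1.27 4.9 0 0 0;0 0 1.27 4.9 0 0 0;0 0 1.27 4.9 0 0 0;0 0 0 0 0 0 0;0 0 0 0 0 0 0'; python3 - <<'E'
from h import *
p,R=RT();print(p,R.round(4))
B=np.array([.5462,-.0493,.091]);print(R.T@(B-p)*100)
E
```

```text
time_s: 25.92
eef_pos: [0.5392, -0.057, 0.1717]
eef_rot: [-0.465, -0.523, -0.476, 0.533]
wrist_force: [0.0, 0.6, -0.8]
opening: 0.145
[ 0.53924037 -0.05698914  0.17167835] [[-2.100e-02  9.932e-01 -1.148e-01]
 [ 1.900e-03 -1.147e-01 -9.934e-01]
 [-9.998e-01 -2.110e-02  6.000e-04]]
[ 8.05287589  0.77282791 -0.84822658]
```

```bash
python3 -m creep '0 1 .77 -.85 .002 0.0006 .021;0 2 0 0 0 0 0;0 2 0 0 0 0 0;0 0 0 0 0 0 0;0 0 0 0 0 0 0'; python3 - <<'E'
from h import *
p,R=RT();print(p,R.round(4))
B=np.array([.5462,-.0493,.091]);print(R.T@(B-p)*100)
E
```

```text
time_s: 26.55
eef_pos: [0.5459, -0.0422, 0.1188]
eef_rot: [-0.471, -0.526, -0.473, 0.527]
wrist_force: [0.1, -0.0, -1.5]
opening: 0.145
[ 0.54593233 -0.0422028   0.11883486] [[-0.003   0.994  -0.1092]
 [ 0.0022 -0.1092 -0.994 ]
 [-1.     -0.0032 -0.0018]]
[2.78186052 0.11296106 0.70760697]
```

```bash
python3 -m creep '0 1.2 .11 .7 0 -.0018 .0032;0 0 0 0 0 0 0;0 0 0 0 0 0 0'; python3 - <<'E'
from h import *
p,R=RT();print(p,R.round(4))
B=np.array([.5462,-.0493,.091]);print(R.T@(B-p)*100)
cp=campose("wrist");im,d=ctrl.camera("wrist");cv2.imwrite("pics/n1.png",im)
tip=p+R@np.array([.031,0,0]);print(tip,"tip px",(w2px("wrist",tip,cp)-[235,180])*6,"bore",(w2px("wrist",[.5462,-.0493,.06],cp)-[235,180])*6)
cv2.imwrite("pics/n2.png",cv2.resize(im[180:280,235:335],None,fx=6,fy=6,interpolation=cv2.INTER_CUBIC))
E
```

```text
time_s: 26.92
eef_pos: [0.5472, -0.0496, 0.1076]
eef_rot: [0.473, 0.527, 0.471, -0.526]
wrist_force: [0.8, 0.2, -1.4]
opening: 0.145
[ 0.5471581  -0.04960933  0.10756705] [[ 2.600e-03  9.941e-01 -1.086e-01]
 [-9.000e-04 -1.086e-01 -9.941e-01]
 [-1.000e+00  2.700e-03  6.000e-04]]
[ 1.6564175  -0.10311521 -0.02139146]
[ 0.54723994 -0.04963791  0.07656718] tip px [227.26477551 402.78999675] bore [217.0190754  337.94763929]
```

View pics/n2.png

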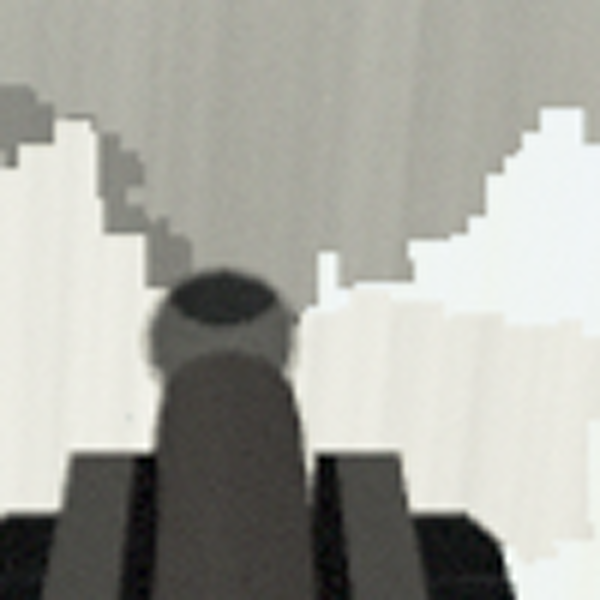

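```bash
python3 -m creep '0 .5 -.04 -.05 0 0 -.0027;0 .4 0 0 0 0 0;0 0 0 0 0 0 0'; python3 - <<'E'
from h import *
p,R=RT();print(p,R.round(4))
B=np.array([.5468,-.0491,.091]);print(R.T@(B-p)*100)
cp=campose("wrist");im,d=ctrl.camera("wrist");cv2.imwrite("pics/n3.png",im)
cv2.imwrite("pics/n4.png",cv2.resize(im[180:280,235:335],None,fx=6,fy=6,interpolation=cv2.INTER_CUBIC))
tip=p+R@np.array([.031,0,.0]);print(tip,"tip px",(w2px("wrist",tip,cp)-[235,180])*6)
E
```

```text
time_s: 27.35
eef_pos: [0.5468, -0.0492, 0.0981]
eef_rot: [-0.472, -0.526, -0.472, 0.527]
wrist_force: [-0.1, 0.5, 0.2]
opening: 0.137
[ 0.54682998 -0.04919454  0.0981412 ] [[-0.000e+00  9.941e-01 -1.088e-01]
 [-7.000e-04 -1.088e-01 -9.941e-01]
 [-1.000e+00  0.000e+00  7.000e-04]]
[ 0.71411324 -0.00403574 -0.00956722]
[ 0.54682878 -0.04921604  0.06714121] tip px [227.26003435 402.78837189]
```

View pics/n4.png

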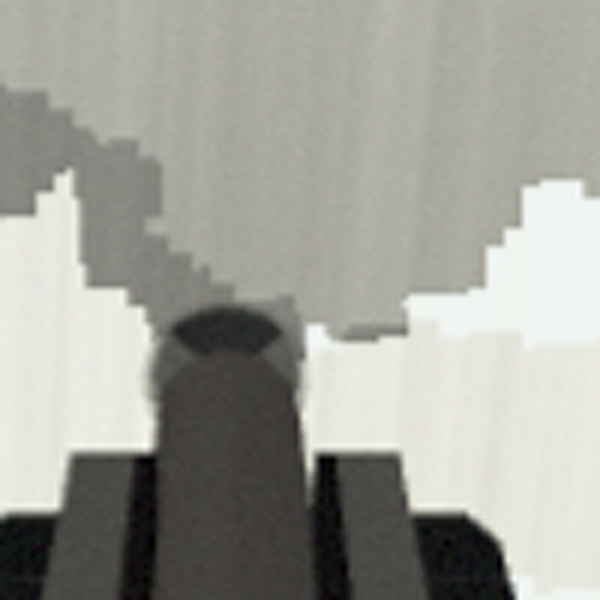

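```bash
python3 -m creep '0 .3 0 -.05 0 0 0;0 .2 0 0 0 0 0;0 0 0 0 0 0 0'; python3 -m creep '0 .2 0 0 0 0 0';python3 -m creep '0 .2 0 0 0 0 0';python3 - <<'E'
from h import *
p,R=RT();print(p,R.round(4))
B=np.array([.5468,-.0491,.091]);print(R.T@(B-p)*100)
cp=campose("wrist");im,d=ctrl.camera("wrist");cv2.imwrite("pics/n5.png",im)
cv2.imwrite("pics/n6.png",cv2.resize(im[180:280,235:335],None,fx=6,fy=6,interpolation=cv2.INTER_CUBIC))
E
```

```text
time_s: 27.78
eef_pos: [0.5471, -0.0486, 0.093]
eef_rot: [-0.472, -0.526, -0.472, 0.527]
wrist_force: [-1.3, 0.2, -0.2]
opening: 0.145
time_s: 27.9
eef_pos: [0.5473, -0.0487, 0.0912]
eef_rot: [-0.472, -0.526, -0.472, 0.526]
wrist_force: [1.0, 0.2, -0.8]
opening: 0.145
time_s: 28.02
eef_pos: [0.5472, -0.0487, 0.089]
eef_rot: [-0.472, -0.526, -0.472, 0.526]
wrist_force: [0.1, 0.3, -1.1]
opening: 0.146
[ 0.54724739 -0.04870254  0.08900044] [[ 7.000e-04  9.941e-01 -1.087e-01]
 [-9.000e-04 -1.087e-01 -9.941e-01]
 [-1.000e+00  8.000e-04  8.000e-04]]
[-0.19995233 -0.0399869   0.04454068]
```

View pics/n6.png

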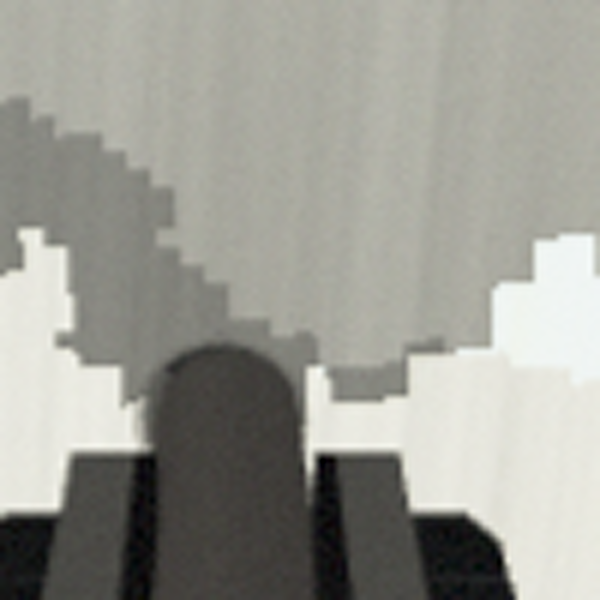

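```bash
python3 -m creep '0 .2 -.03 0 0 0 0'; python3 -m creep '0 .2 0 0 0 0 0';python3 -m creep '0 .3 0 0 0 0 0';python3 -m creep '0 .3 0 0 0 0 0'
```

```text
time_s: 28.2
eef_pos: [0.5469, -0.0487, 0.0868]
eef_rot: [-0.472, -0.526, -0.472, 0.527]
wrist_force: [0.5, -0.6, -0.5]
opening: 0.148
time_s: 28.32
eef_pos: [0.5469, -0.0487, 0.0846]
eef_rot: [-0.472, -0.526, -0.472, 0.527]
wrist_force: [0.4, -0.2, -0.9]
opening: 0.146
time_s: 28.45
eef_pos: [0.5469, -0.0487, 0.0815]
eef_rot: [-0.472, -0.526, -0.472, 0.527]
wrist_force: [0.2, -0.6, -1.0]
opening: 0.147
time_s: 28.58
eef_pos: [0.5469, -0.0487, 0.0782]
eef_rot: [-0.472, -0.526, -0.472, 0.527]
wrist_force: [0.0, -0.2, -1.5]
opening: 0.147
```

```bash
python3 -m creep '0 .4 0 0 0 0 0;0 .4 0 0 0 0 0'; python3 -m creep '0 .15 0 0 0 0 0';python3 -m creep '0 .12 0 0 0 0 0'
```

```text
time_s: 28.82
eef_pos: [0.5469, -0.0487, 0.0696]
eef_rot: [-0.472, -0.526, -0.472, 0.527]
wrist_force: [0.7, 1.0, -0.6]
opening: 0.144
time_s: 28.95
eef_pos: [0.5467, -0.0486, 0.0677]
eef_rot: [-0.472, -0.526, -0.472, 0.527]
wrist_force: [-0.4, 0.4, -1.7]
opening: 0.144
time_s: 29.08
eef_pos: [0.5467, -0.0488, 0.0665]
eef_rot: [-0.472, -0.526, -0.472, 0.527]
wrist_force: [-2.1, -0.0, 4.4]
opening: 0.142
```

```bash
python3 -m creep '0 .08 0 0 0 0 0'; python3 -m creep '0 .03 0 0 0 0 0';python3 -m creep '0 .02 0 0 0 0 0'
```

```text
time_s: 29.2
eef_pos: [0.5467, -0.0489, 0.0662]
eef_rot: [-0.472, -0.526, -0.472, 0.527]
wrist_force: [-3.1, 0.4, 5.2]
opening: 0.145
time_s: 29.32
eef_pos: [0.5468, -0.0489, 0.0663]
eef_rot: [-0.472, -0.526, -0.472, 0.527]
wrist_force: [-1.9, 0.5, 4.7]
opening: 0.144
time_s: 29.45
eef_pos: [0.5467, -0.0489, 0.0663]
eef_rot: [-0.472, -0.526, -0.472, 0.527]
wrist_force: [-2.3, 0.3, 4.3]
opening: 0.144
```

```bash
python3 -m creep '0 .1 0 0 0 0 0'; python3 -m creep '0 .07 0 0 0 0 0';python3 -m creep '0 .06 0 0 0 0 0'
```

```text
time_s: 29.58
eef_pos: [0.5468, -0.049, 0.0656]
eef_rot: [-0.472, -0.526, -0.472, 0.527]
wrist_force: [-3.2, 0.2, 6.6]
opening: 0.144
time_s: 29.7
eef_pos: [0.5469, -0.049, 0.0654]
eef_rot: [-0.473, -0.526, -0.472, 0.527]
wrist_force: [-4.6, 1.1, 8.1]
opening: 0.144
time_s: 29.82
eef_pos: [0.5468, -0.0491, 0.0653]
eef_rot: [-0.473, -0.526, -0.472, 0.527]
wrist_force: [-3.6, 0.6, 8.9]
opening: 0.148
```

```bash
python3 -m creep '0 .05 0 0 0 0 0'; python3 -m creep '0 .04 0 0 0 0 0';python3 -m creep '0 -.05 0 0 0 0 0';python3 -m creep '0 -.04 -.03 0 0 0 0'
```

```text
time_s: 29.95
eef_pos: [0.5468, -0.0491, 0.0652]
eef_rot: [-0.473, -0.526, -0.472, 0.527]
wrist_force: [-5.1, 0.2, 7.8]
opening: 0.144
time_s: 30.08
eef_pos: [0.5468, -0.049, 0.0653]
eef_rot: [-0.473, -0.526, -0.472, 0.527]
wrist_force: [-5.0, 1.3, 8.0]
opening: 0.146
time_s: 30.2
eef_pos: [0.5469, -0.049, 0.0662]
eef_rot: [-0.473, -0.526, -0.472, 0.527]
wrist_force: [-2.4, -0.0, 4.5]
opening: 0.145
time_s: 30.32
eef_pos: [0.5468, -0.0489, 0.0667]
eef_rot: [-0.473, -0.526, -0.472, 0.527]
wrist_force: [-0.6, 0.9, 2.1]
opening: 0.146
```

```bash
python3 -m creep '.6 0 0 0 0 0 0;1 0 0 0 0 0 0;1 0 0 0 0 0 0;1 0 0 0 0 0 0;1 0 0 0 0 0 0'; python3 -m creep '1 -2 0 0 0 0 0;1 -3 0 0 0 0 0;1 -4 0 0 0 0 0;1 -4 0 0 0 0 0;1 -3 0 0 0 0 0;1 0 0 0 0 0 0'; python3 - <<'E'
from h import *
p,R=RT();print(p)
cp=campose("wrist");im,d=ctrl.camera("wrist");cv2.imwrite("pics/o1.png",im);np.save("pics/o1.npy",d)
im,d=ctrl.camera("scene");cv2.imwrite("pics/o2.png",im);np.save("pics/o2.npy",d)
cv2.imwrite("pics/o3.png",cv2.resize(im[100:330,120:410],None,fx=2.6,fy=2.6,interpolation=cv2.INTER_CUBIC))
E
```

```text
time_s: 30.95
eef_pos: [0.547, -0.0489, 0.0658]
eef_rot: [-0.473, -0.526, -0.471, 0.526]
wrist_force: [-0.3, -0.1, -0.1]
opening: 0.999
time_s: 31.7
eef_pos: [0.5462, -0.0485, 0.2297]
eef_rot: [-0.472, -0.526, -0.472, 0.527]
wrist_force: [0.5, -0.4, 0.4]
opening: 1.001
[ 0.54620289 -0.04853972  0.22971873]
```

View pics/o1.png

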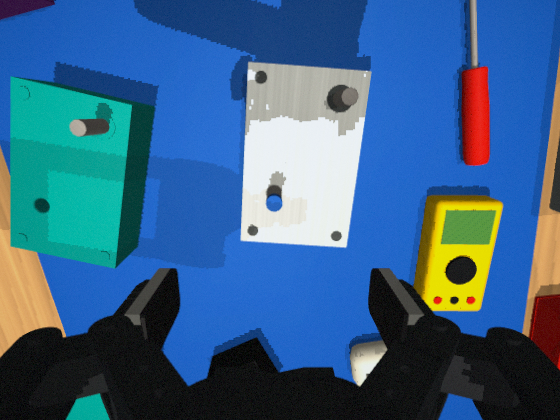

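View pics/o3.png

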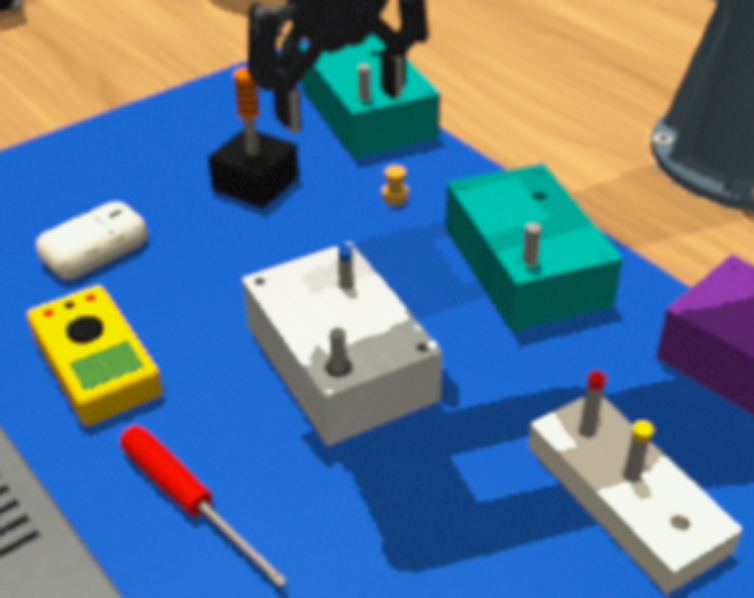

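```bash
python3 - <<'E'
from h import *
d=np.load("pics/o1.npy");Rc,o,c=campose("wrist")
for n,(u,v) in dict(blue=(274,203),fixed=(350,97)).items():
    z=np.median(d[v-2:v+3,u-2:u+3]);x=cv2.undistortPoints(np.array([[[u,v]]],float),np.array(c["mtx"]),np.array(c["distortion"]))[0,0]
    print(n,o+Rc@(np.array([x[0],x[1],1])*z))
o=ctrl.get_obs();print(o["wrist_force"],o["opening"])
E
```

```text
blue [ 0.54426592 -0.04873792  0.09686417]
fixed [0.61365921 0.03127318 0.09629091]
[ 0.0823784  -0.90044773 -0.05954458] 1.0039573937490431
```

The two tops agree to within 0.6 mm. The rod is in its stand, the other posts are in the rack, and the gripper is clear.

```bash
python3 -c "
from bench import ctrl
print(ctrl.hand_in(), ctrl.get_obs()['time_s'])"
```

```text
the job is handed in; nothing more can be done
the job is handed in; nothing more can be done
```

The short (blue) post is now in the bore and level with the fixed post, and the job is handed in at about 32 s of the 67 s allowed.

- **Probing:** The rod touched the stop with its tip about 24 mm below the bore mouth. I held it there at roughly 5–7 N, with one brief peak of about 9 N while finding contact. It went back onto the stand floor at the same tool height as when I picked it up (0.096 m), so it had not slipped in the gripper and the 24 mm reading stands.
- **Post:** A 24 mm bore calls for the short (blue) post, the only one I took from the rack. I lowered it upright into the bore, pressed it home for a moment at about 8–10 N, eased off and let go.
- **Last checks:** The wrist camera's depth gave 96.9 mm for the blue top and 96.3 mm for the fixed post. Both are about 3–4 mm below the nominal 100 mm, which I took as a common camera offset, so only their 0.6 mm difference counts. The last pictures show the rod in its stand and the yellow and red posts still in the rack. The meter, mouse, screwdriver and adapter look undisturbed. The jar was not in those last pictures, but the arm never worked near it. The gripper was open and clear with no contact force.

No check failed. While pressing the post there was a sideways force of up to about 5 N, which I relieved before letting go.

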